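# Pack wedge-shaped ring files head to tail into a file box

## Task

Pack the three loose ring files into the grey file box next to the one that already stands in it, alternating spine and fore edge so that the four wedges fill the box: every neighbour has its spine at the other side of the box. Slide them up close so that the last one goes in too, and leave all four upright and fully down on the box's floor. Do not disturb the phone, the mug or the stapler.

Things in the scene. Friction and masses are not known exactly. Their poses are not given: they have to be found in the camera images.
- filebox: Open grey steel file box, fixed. Outside 139 (x) by 133 (y) by 110 mm high; walls and floor 4 mm; inside 131 by 125. Origin: centre of underside, z up. The row runs along y: four files closed up take 120 of 125 mm, 125 of 131 in x, their tops 44 mm above the rim; spines and fore edges face the +x and -x walls.
- packed_file: The file already in the box, alike to file_1 (same size, origin, axes), standing loosely on the box floor near the +y wall, up to 12 mm off it and slightly askew: spine at the box's -x wall, flat back cover towards the +y wall, sloping cover towards the free space. It may be pushed up to the wall.
- packed_file_spine (a point): Middle of that file's spine (the thick end, with white label and finger ring), at (62.5, 7, 75) mm in its frame.
- file_1: Loose rigid ring file, upright on desk, wedge in plan: 150 mm tall, 125 mm deep, 44 mm thick at the spine, 16 mm at the fore edge, 0.2-0.45 kg. Origin: underside, mid-depth, mid-thickness (30 mm). z up, x from fore edge (-62.5) to spine (+62.5). Back cover: plane y = -15, square to the spine; front cover slopes from y = +29 at the spine to +1 at the fore edge. Mass centre at x = +5 to +15 mm.
- file_1_spine (a point): Middle of that file's spine (the thick end, with white label and finger ring), at (62.5, 7, 75) mm in its frame.
- file_2: Another loose file, alike in every way to file_1 (same size, origin and axes), upright on the desk.
- file_2_spine (a point): Middle of that file's spine (the thick end, with white label and finger ring), at (62.5, 7, 75) mm in its frame.
- file_3: Another loose file, alike in every way to file_1 (same size, origin and axes), upright on the desk.
- file_3_spine (a point): Middle of that file's spine (the thick end, with white label and finger ring), at (62.5, 7, 75) mm in its frame.
- phone: Black desk phone, 170 by 190 mm, about 105 mm high, behind the file box; origin at the centre of its underside. Leave it alone.
- mug: White mug, 80 mm across, 95 mm tall, handle on one side; origin at the centre of its underside. Leave it alone.
- stapler: Black and grey desk stapler, 140 by 34 mm, 62 mm high; origin at the centre of its underside. Leave it alone.
Things that resemble listed ones, but are neither listed nor needed, are in the scene too. What is shaped like the file_2 but pink is not meant.

How it is judged (in metres and radians):
At the end, for the whole second after the job is handed in: All four files at rest in the box: undersides within 5 mm of its floor, upright and square to it within 0.07 and 0.09 rad, x within 8 mm, y within 9 mm of +45 (packed file), +15, -15, -45 mm (any order of the three), spines at the -x, +x, -x, +x walls in turn (spine point beyond 50 mm) (z of packed_file in the frame of filebox between -0.001 and 0.009 m and x of packed_file in the frame of filebox between -0.008 and 0.008 m and angle between each of packed_file, file_1, file_2, file_3's own z axis and vertical below 0.07 rad and angle between the x axis of each of packed_file, file_1, file_2, file_3 and the x axis of filebox, either way round below 0.09 rad and linear speed of each of packed_file, file_1, file_2, file_3 below 0.02 m/s and angular speed of each of packed_file, file_1, file_2, file_3 below 0.1 rad/s and y of packed_file in the frame of filebox between 0.036 and 0.054 m and x of packed_file_spine in the frame of filebox below -0.05 m and z of file_1 in the frame of filebox between -0.001 and 0.009 m and x of file_1 in the frame of filebox between -0.008 and 0.008 m and ((y of file_1 in the frame of filebox between 0.006 and 0.024 m and x of file_1_spine in the frame of filebox above 0.05 m) or (y of file_1 in the frame of filebox between -0.024 and -0.006 m and x of file_1_spine in the frame of filebox below -0.05 m) or (y of file_1 in the frame of filebox between -0.054 and -0.036 m and x of file_1_spine in the frame of filebox above 0.05 m)) and z of file_2 in the frame of filebox between -0.001 and 0.009 m and x of file_2 in the frame of filebox between -0.008 and 0.008 m and ((y of file_2 in the frame of filebox between 0.006 and 0.024 m and x of file_2_spine in the frame of filebox above 0.05 m) or (y of file_2 in the frame of filebox between -0.024 and -0.006 m and x of file_2_spine in the frame of filebox below -0.05 m) or (y of file_2 in the frame of filebox between -0.054 and -0.036 m and x of file_2_spine in the frame of filebox above 0.05 m)) and z of file_3 in the frame of filebox between -0.001 and 0.009 m and x of file_3 in the frame of filebox between -0.008 and 0.008 m and ((y of file_3 in the frame of filebox between 0.006 and 0.024 m and x of file_3_spine in the frame of filebox above 0.05 m) or (y of file_3 in the frame of filebox between -0.024 and -0.006 m and x of file_3_spine in the frame of filebox below -0.05 m) or (y of file_3 in the frame of filebox between -0.054 and -0.036 m and x of file_3_spine in the frame of filebox above 0.05 m))); the robot touches nothing.
It fails at once if the phone is pushed more than 20 mm or tipped (distance of phone from where it was at the start of the episode above 0.02 m or angle between phone's own z axis and vertical above 0.3 rad).
It fails at once if the mug is pushed more than 20 mm or tipped (distance of mug from where it was at the start of the episode above 0.02 m or angle between mug's own z axis and vertical above 0.3 rad).
It fails at once if the stapler is pushed more than 20 mm or tipped (distance of stapler from where it was at the start of the episode above 0.02 m or angle between stapler's own z axis and vertical above 0.3 rad).
It also fails if it takes over 72 s, if anything falls off the work surface, if the arm or the gripper's body presses on something with over 40 N, if the wrist force passes 120 N, or if a joint passes its speed limit or range.

## Robot

A 6-joint arm with a two-finger parallel gripper is mounted at the origin on the work surface. World frame = base frame: x ahead of the robot, y to its left, z up, the work surface at z = 0. Lengths are in mm, angles in rad, forces in N, time in s.
With the tool pointing down it reaches from about 300 to 775 mm from the base axis. Payload 14.6 kg.
Tool frame: the origin (TCP) lies at the very end of the fingers, on their centre line; the grasp point (between the pads) lies 19 mm behind it; z points along the fingers, y is the line along which they close (so a half turn about z gives the same grasp; the last joint's range is limited). The gripper opens to 94 mm and grips with 3 to 60 N. Pads are 16 mm wide; open, the fingers measure 119 mm over their backs; the gripper's body (75 mm by 177 mm) begins 78 mm behind the grasp point.
Start: joints at [-1.308, 0.3, 1.521, -0, 1.321, -0.067], TCP at [178.112, -520.351, 205.446] pointing down, gripper open.
Joint ranges: [-3.03, 3.03], [-0.79, 2.21], [0.23, 2.52], [-1.04, 4.18], [0, 3.07], [-2.55, 2.55]. Speed limits (rad/s): [2.22, 2.22, 2.57, 3.14, 3.14, 3.14].

## Interface

Orientations are given as [roll, pitch, yaw] about the fixed x, y, z axes, in that order (R = Rz(yaw) Ry(pitch) Rx(roll)).
In Python, from cell import manip, eyes, ticket gives the robot as it stands. The module is installed in compiled form; this text tells all that it offers.
- The arm moves only by the tool arm_command, never from a script. Its argument "plan" is a list of rows, each a list of 5 numbers: the opening, from -1 (shut) to 1 (fully open), then the shift along the tool's x, y, z in m, then the turn about the tool's z in rad. In form: [[jaw, dx, dy, dz, roll], ...]. A call has 1 to 20 rows; each row shifts and turns the commanded pose from where the row before left it, along the tool's axes as they then stand; what a row does not reach is not made up. A row lasts 1/8 s, in which the tool goes at most 62.5 mm and 10.7 degrees, less where a joint would pass 70% of its speed; a pose out of reach is approached as far as the arm can. A call is refused whole if a number of a shift passes 0.0625 or a number of a turn 0.188, either way. A call with a gripper value outside its range is refused whole. The fingers move at their own pace and stop on an object; "newtons" is the grip in N (left out, the last holds). Time passes only in rows, so rows that do not move let the fingers close. It gives the time, the measured TCP pose, the force, the opening and the grip force at its end, in the units of the state.
- manip.read_state(): the state, without advancing time (a new reading comes with each control period).
- eyes.camera(name): name is "scene" or "top" or "wrist"; returns a dict with "img" (480x640x3 uint8, blue, green, red), "z_map" (480x640 float32, mm along the optical axis (not along the pixel's ray), 0 where there is no reading), "fx", "fy", "cx", "cy" (pixels), "eye" and "orientation" of the camera in the world. Camera axes: x right, y down, z forward; pixel columns grow to the right and rows downward; lengths in mm; the calibration is good to about 2 mm. The wrist camera is an equidistant fisheye: a pixel r from the principal point sees the ray r / f radians off the axis. A picture is of the moment at which its call begins.
- ticket.sign_off(): hands the job in; it is judged then, once.
The state is a dict: "clock": time; "joints": joint angles; "qd": joint speeds; "effort": joint torques, N m; "eef_pos": TCP position; "eef_rot": TCP orientation; "wrist_force": force on the tool from outside, world axes, zero at the start; "moment": the same for the moment, N m; "finger_gap": finger opening in mm; "finger_force": force on a finger pad.
Only numpy, scipy, OpenCV 4.12 (cv2) and the standard library are available. Lean on these libraries where they do the work, as an engineer would, in place of code of your own. Each camera call takes 0.05 s, during which the arm holds its last target. There are 200 camera calls.

## Working session

There is one attempt and no reset: what is moved stays moved. The work goes in short steps, Python scripts to look and compute and a tool call to move; the robot and the scene stay as the last step left them, time stands still between calls to the robot, and variables do not carry over. Pictures are saved under pics/ and viewed, at most 10 in all, crops included, and the job is handed in when it is done.

Besides the shell and the picture viewer there is one more tool, called in YAML: its name, and indented under it one key for each argument. arm_command: Moves the arm, as the interface text tells. Its arguments: {"type":"object","properties":{"plan":{"type":"array"},"newtons":{"type":"number"}},"required":["plan"]}

```bash
mkdir -p pics; cat > h.py <<'E'
import numpy as np, cv2
from scipy.spatial.transform import Rotation as R
from cell import manip, eyes, ticket
def rot(o):
    o=np.array(o,float)
    if o.shape==(3,3): return o
    if o.size==4: return R.from_quat(o).as_matrix()
    return R.from_euler('xyz',o).as_matrix()
def cloud(c):
    z=c['z_map'];v,u=np.mgrid[:z.shape[0],:z.shape[1]]
    P=np.stack([(u-c['cx'])/c['fx']*z,(v-c['cy'])/c['fy']*z,z],-1)
    W=P@rot(c['orientation']).T+np.array(c['eye']); W[z<=0]=np.nan
    return W
E
python3 - <<'E'
from h import *
print(manip.read_state())
for n in ('scene','top'):
    c=eyes.camera(n); cv2.imwrite(f'pics/{n}0.png',c['img']); np.save(f'{n}0.npy',c,allow_pickle=True)
    print(n,c['eye'],c['orientation'],c['fx'],c['cx'],c['cy'])
E
```

```text
{'clock': 0.0, 'joints': array([-1.30758330e+00,  3.00467164e-01,  1.52162119e+00,  1.26605008e-05,
        1.32071555e+00, -6.65943168e-02]), 'qd': array([-0.00038202,  0.00207726,  0.00122167,  0.00207752,  0.00058444,
        0.00141664]), 'effort': array([ 7.35104804e-04, -5.31811559e+01, -3.52730942e+01,  7.08737341e-02,
        2.43776949e-02, -7.97226971e-05]), 'eef_pos': array([ 178.05270362, -520.08168978,  204.8715306 ]), 'eef_rot': array([-3.14038490e+00, -9.28384781e-05,  3.29804147e-01]), 'wrist_force': array([ 0.40445225, -0.71337145,  0.250243  ]), 'moment': array([-0.00522344,  0.01114388,  0.01712249]), 'finger_force': 0.0, 'finger_gap': 94.0655094953848}
scene [1233.79337819 -759.68463282 1141.61900154] [-2.37097625 -0.00605932  0.71476266] 593.7706100651752 318.9869867134028 238.39660680751862
top [ 336.82818668   15.65490123 1203.53460241] [-2.94522939 -0.01623423 -1.57128804] 497.0024661761061 326.3264706989423 236.10794661726922
```

View pics/top0.png

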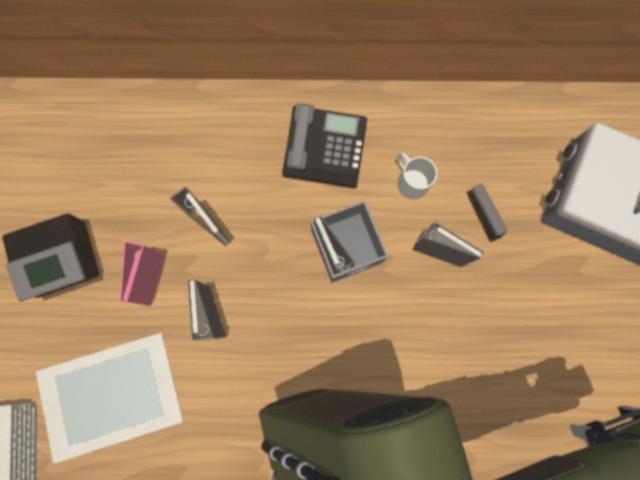

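View pics/scene0.png

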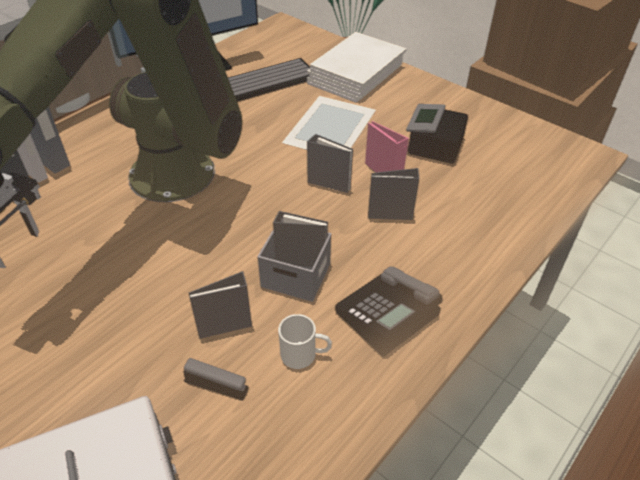

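Top view: loose dark files at (202,215), (205,310) and (449,246). The packed file is in the box at about (332,243), and the pink decoy at (142,273) is excluded by its colour. I'll confirm with an enlarged crop and measure the outlines.

```bash
python3 - <<'E'
from h import *
c=np.load('top0.npy',allow_pickle=True).item(); W=cloud(c)
I=c['img']
crops=[I[180:350,165:235],I[200:285,305:395],I[215:275,405:515]]
def rs(a,w,h): return cv2.resize(a,(w,h),interpolation=cv2.INTER_CUBIC)
out=np.zeros((600,800,3),np.uint8)
out[:,:247]=rs(crops[0],247,600); out[:300,250:568]=rs(crops[1],318,300); out[300:,250:800]=rs(crops[2],550,300)
cv2.imwrite('pics/crop.png',out)
for n,(r0,r1,c0,c1) in dict(A=(180,250,165,240),B=(270,350,180,235),C=(215,275,405,490),P=(200,285,305,395)).items():
    w=W[r0:r1,c0:c1].reshape(-1,3); print(n,np.histogram(w[:,2],bins=np.arange(-5,175,10))[0].tolist())
    t=w[(w[:,2]>138)&(w[:,2]<165)]
    b=cv2.minAreaRect(t[:,:2].astype(np.float32)); print(len(t),np.median(t[:,2]),b)
    h=cv2.convexHull(t[:,:2].astype(np.float32)); print(cv2.approxPolyDP(h,5,True)[:,0].round().tolist())
w=W[195:290,300:400].reshape(-1,3); t=w[(w[:,2]>103)&(w[:,2]<117)]
print('box',cv2.minAreaRect(t[:,:2].astype(np.float32)),np.median(t[:,2]))
E
```

```text
A [4097, 35, 22, 26, 49, 27, 33, 34, 33, 32, 34, 59, 52, 47, 191, 245, 0]
422 145.89053311069188 ((595.29052734375, 286.0696105957031), (126.05253601074219, 43.383636474609375), 38.470176696777344)
[[634.0, 339.0], [550.0, 243.0], [558.0, 231.0], [656.0, 306.0]]
B [2664, 60, 41, 50, 57, 51, 62, 67, 79, 88, 84, 137, 104, 122, 295, 301, 0]
558 145.47889404406715 ((390.0127868652344, 266.1536560058594), (126.42682647705078, 42.9615478515625), 10.176237106323242)
[[449.0, 292.0], [327.0, 276.0], [333.0, 234.0], [450.0, 276.0]]
C [3055, 174, 63, 62, 67, 85, 63, 73, 80, 93, 98, 134, 132, 142, 299, 285, 0]
537 145.38492243979795 ((529.7033081054688, -278.99017333984375), (126.45726013183594, 43.5554084777832), 59.74419021606445)
[[543.0, -214.0], [500.0, -330.0], [511.0, -341.0], [579.0, -237.0]]
P [4564, 368, 111, 108, 110, 130, 142, 149, 178, 183, 171, 565, 94, 67, 85, 381, 30]
477 149.4553521775308 ((536.4545288085938, -17.659244537353516), (125.59748840332031, 43.546478271484375), 24.090866088867188)
[[586.0, 25.0], [473.0, -22.0], [488.0, -63.0], [586.0, 8.0]]
box ((549.9268798828125, -52.554405212402344), (140.81898498535156, 134.46556091308594), 21.179536819458008) 110.99712461860236
```

View pics/crop.png

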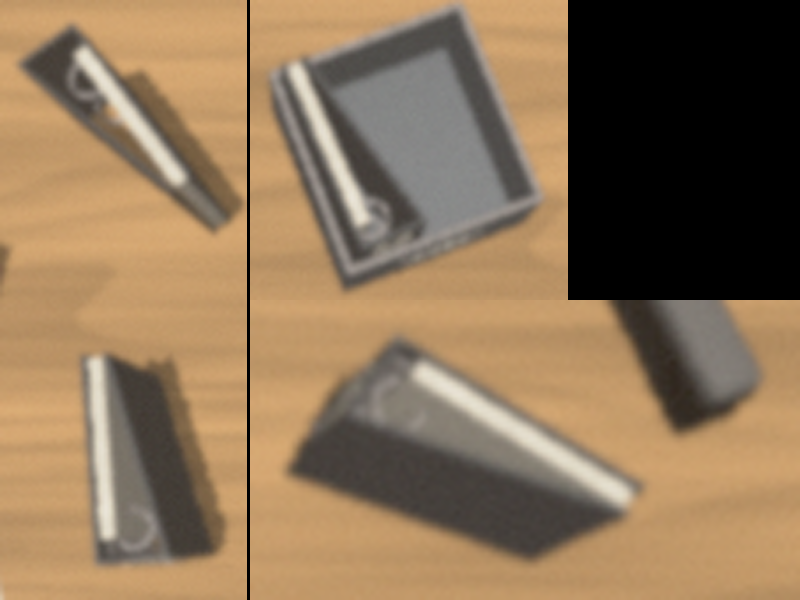

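The crop confirms the three dark files, each with a ring and white paper stack. The box has the packed file with its ring and spine at the low-x end. Next I'll compute poses in the box frame and the first grasp.

```bash
cat >> h.py <<'E'
BX=np.array([549.9,-52.6]); BY=np.radians(21.2)
HB=np.arctan2(28,125)/2
def u(a): return np.array([np.cos(a),np.sin(a)])
def R2(a): return np.array([[np.cos(a),-np.sin(a)],[np.sin(a),np.cos(a)]])
def box2w(p): return BX+R2(BY)@np.array(p,float)
def w2box(p): return R2(BY).T@(np.array(p,float)-BX)
def grasp(o,a,gx=5,flip=False):   # file origin, yaw -> tool xy, yaw
    return o+R2(a)@np.array([gx,0.112*gx]), a+HB+(np.pi if flip else 0)
def rel(xy,z,yaw,s=None):
    """shift in present tool axes (mm), then roll to do"""
    s=s or manip.read_state(); M=rot(s['eef_rot'])
    d=M.T@(np.array([*xy,z])-s['eef_pos']); cur=np.arctan2(M[1,0],M[0,0])
    return d.round(1), round(float((cur-yaw+np.pi)%(2*np.pi)-np.pi),3), 'now',s['eef_pos'].round(1),round(float(cur),3)
def measure(W,roi,zlo,zhi,ang=None):
    """file pose from points near its top: origin, yaw (x to spine)"""
    r0,r1,c0,c1=roi; w=W[r0:r1,c0:c1].reshape(-1,3); t=w[(w[:,2]>zlo)&(w[:,2]<zhi)][:,:2].astype(np.float32)
    c,sz,a=cv2.minAreaRect(t); c=np.array(c); a=np.radians(a)
    if sz[0]<sz[1]: a+=np.pi/2
    q=(t-c)@R2(a)
    if np.ptp(q[q[:,0]>45,1])<np.ptp(q[q[:,0]<-45,1]): a+=np.pi
    return c-R2(a)@np.array([0,7]),(a+np.pi)%(2*np.pi)-np.pi,np.round(sz,1)
E
python3 - <<'E'
from h import *
c=np.load('top0.npy',allow_pickle=True).item(); W=cloud(c)
for n,roi,z in (('A',(180,250,165,240),(138,160)),('B',(270,350,180,235),(138,160)),('C',(215,275,405,490),(138,160)),('P',(200,285,305,395),(138,165))):
    o,a,sz=measure(W,roi,*z); g,y=grasp(o,a)
    print(n,o.round(1),np.degrees(a).round(1),sz,'grasp',g.round(1),round(y,3),'box',w2box(o).round(1))
    if n=='A': print(rel(g,300,y))
    if n=='C': print(rel(g,300,y))
E
```

```text
A [599.6 280.6] 38.5 [126.1  43.4] grasp [603.2 284.1] 0.782 box [166.9 292.7]
(array([ 662.7, -623.3,  -94.4]), -0.452, 'now', array([ 178.1, -520.1,  204.9]), 0.33)
B [388.8 273. ] -169.8 [126.4  43. ] grasp [384.  271.6] -2.854 box [-32.5 361.9]
C [ 535.7 -282.5] 59.7 [126.5  43.6] grasp [ 537.8 -277.9] 1.153 box [ -96.3 -209.2]
(array([ 418.8, -112.7,  -94.9]), -0.823, 'now', array([ 178.1, -520.1,  204.9]), 0.33)
P [533.6 -11.3] -155.9 [125.6  43.5] grasp [529.3 -13.8] -2.611 box [-0.3 44.4]
```

arm_command:
  plan:
    - [1,0.0419,-0.0113,0,0]
    - [1,0.0419,-0.0113,0,0]
    - [1,0.0419,-0.0113,0,0]
    - [1,0.0419,-0.0113,0,0]
    - [1,0.0419,-0.0113,0,0]
    - [1,0.0419,-0.0113,0,0]
    - [1,0.0419,-0.0113,0,0]
    - [1,0.0419,-0.0113,0,0]
    - [1,0.0419,-0.0113,0,0]
    - [1,0.0419,-0.0113,0,0]
    - [1,0,0,0,-0.165]
    - [1,0,0,0,-0.165]
    - [1,0,0,0,-0.165]
    - [1,0,0,0,-0.165]
    - [1,0,0,0,-0.163]
    - [1,0,0,0,0]
  newtons: 40

```text
clock: 2.1
eef_pos: [537.8, -277.7, 205.1]
eef_rot: [-3.141, -0.0, 1.152]
wrist_force: [-0.5, 0.5, 0.3]
finger_gap: 93.9
finger_force: 0.0
```

```bash
python3 - <<'E'
from h import *
c=eyes.camera('wrist'); cv2.imwrite('pics/w1.png',c['img']); np.save('w1.npy',c,allow_pickle=True)
print({k:c[k] for k in('fx','fy','cx','cy','eye','orientation')})
print(rel([537.8,-277.9],125,1.153))
E
```

```text
{'fx': 371.64829954431775, 'fy': 371.64829954431775, 'cx': 323.005003012249, 'cy': 241.47891396165824, 'eye': array([ 568.61126841, -208.52325453,  385.89657529]), 'orientation': array([ 2.87708082e+00,  2.08532019e-04, -4.19181529e-01])}
(array([-0.2,  0.1, 80.2]), -0.004, 'now', array([ 537.8, -277.7,  205.2]), 1.149)
```

View pics/w1.png

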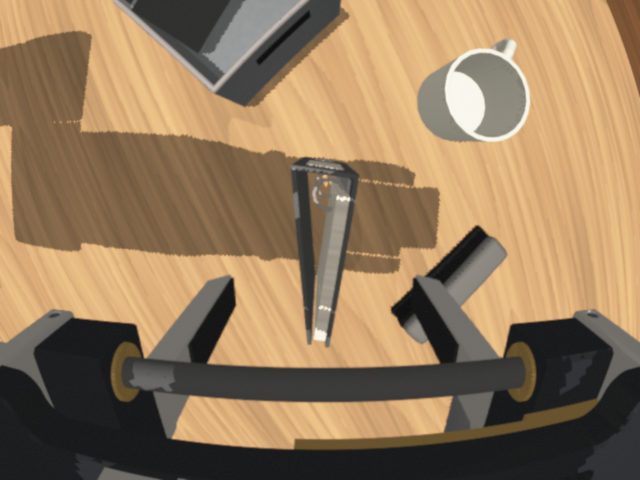

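The wrist view shows the file centred between the fingers: spine at (325,170), fore edge at (318,340), fingertips at about (230,285) and (420,285). The stapler stays below finger height. Now I'll descend and grip.

arm_command:
  plan:
    - [0.6,0,0,0.04,0]
    - [0.4,0,0,0.04,0]
    - [0,0,0,0,0]
    - [-0.5,0,0,0,0]
    - [-0.6,0,0,0,0]
    - [-0.7,0,0,0,0]
    - [-0.7,0,0,0,0]
    - [-0.7,0,0,0,0]
  newtons: 40

```text
clock: 3.15
eef_pos: [538.1, -277.8, 126.2]
eef_rot: [3.141, 0.0, 1.153]
wrist_force: [-2.4, 0.9, 5.6]
finger_gap: 31.3
finger_force: 39.7
```

arm_command:
  plan:
    - [-0.7,0,0,-0.02,0]
    - [-0.7,0,0,-0.04,0]
    - [-0.7,0,0,-0.04,0]
    - [-0.7,0,0,-0.04,0]
    - [-0.7,0,0,-0.025,0]
    - [-0.7,0,0,0,0]

```text
clock: 3.9
eef_pos: [538.2, -277.9, 291.5]
eef_rot: [3.139, 0.0, 1.153]
wrist_force: [-0.3, 0.3, -5.1]
finger_gap: 31.5
finger_force: 39.7
```

```bash
python3 - <<'E'
from h import *
s=manip.read_state(); print(s['eef_pos'],s['eef_rot'],s['finger_gap'],s['finger_force'],s['wrist_force'])
out=[]
for n in('top','scene','wrist'):
    c=eyes.camera(n); np.save(n+'1.npy',c,allow_pickle=True); out.append(cv2.resize(c['img'],(400,300)))
out.append(out[0]*0)
c=eyes.camera('top'); out[3]=cv2.resize(c['img'][180:300,380:540],(400,300))
cv2.imwrite('pics/m1.png',np.vstack([np.hstack(out[:2]),np.hstack(out[2:])]))
E
```

```text
[ 538.24160754 -277.91929206  291.50771598] [3.13924563e+00 3.00438581e-04 1.15278968e+00] 31.54413242923029 39.67398174921982 [-0.2521085   0.25632638 -5.06700077]
```

View pics/m1.png

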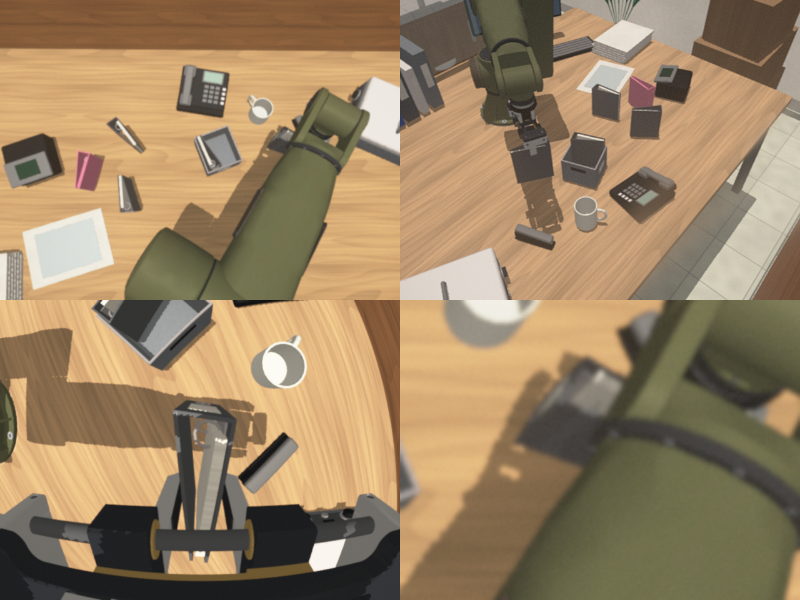

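```bash
cat >> h.py <<'E'
def fish(c):
    z=c['z_map'];v,uu=np.mgrid[:z.shape[0],:z.shape[1]]
    x=(uu-c['cx'])/c['fx'];y=(v-c['cy'])/c['fy'];r=np.hypot(x,y)+1e-9
    k=np.tan(np.minimum(r,1.5))/r
    P=np.stack([x*k*z,y*k*z,z],-1)@rot(c['orientation']).T+np.array(c['eye']); P[(z<=0)|(r>1.4)]=np.nan
    return P
def toolframe(W,s): return (W-s['eef_pos'])@rot(s['eef_rot'])
E
python3 - <<'E'
from h import *
c=np.load('wrist1.npy',allow_pickle=True).item(); s=manip.read_state()
T=toolframe(fish(c),s)
m=(abs(T[...,1])<40)&(T[...,0]>-60)&(T[...,0]<90)&(T[...,2]>-45)&(T[...,2]<140)
p=T[m]; print(m.sum(),np.histogram(p[:,2],bins=np.arange(-45,145,10)))
top=T[(T[...,2]>-32)&(T[...,2]<-17)&(abs(T[...,1])<40)&(T[...,0]>20)&(T[...,0]<80)]
# world z of the top
print('top z',np.percentile(top[:,2],[2,10,50]))
h=cv2.convexHull(top[:,:2].astype(np.float32)); print(cv2.approxPolyDP(h,1.5,True)[:,0].round(1).tolist())
for x0 in range(20,76,4):
    q=top[(top[:,0]>=x0)&(top[:,0]<x0+4)]
    if len(q): print(x0,len(q),q[:,1].min().round(1),q[:,1].max().round(1),np.percentile(q[:,2],5).round(1))
sp=p[(p[:,0]>45)&(p[:,2]>-15)]
for z0 in range(-15,130,20):
    q=sp[(sp[:,2]>=z0)&(sp[:,2]<z0+20)]
    if len(q)>5: print('sp z',z0,len(q),np.percentile(q[:,0],[5,50,95]).round(1),q[:,1].min().round(1),q[:,1].max().round(1))
E
```

```text
16169 (array([ 777, 3381, 4807, 1260,  940, 1216,  613,  515,  449,  404,  345,
        301,  429,  248,  208,  162,  114,    0]), array([-45, -35, -25, -15,  -5,   5,  15,  25,  35,  45,  55,  65,  75,
        85,  95, 105, 115, 125, 135]))
top z [-26.74295985 -26.18239313 -24.88254717]
[[62.400001525878906, -19.100000381469727], [56.099998474121094, 23.0], [20.100000381469727, 17.899999618530273], [20.100000381469727, -16.5]]
20 304 -16.9 18.3 -26.3
24 331 -17.3 19.3 -26.1
28 307 -17.6 19.7 -26.3
32 334 -18.1 20.4 -26.3
36 338 -17.8 21.1 -26.3
40 272 -18.5 21.6 -26.3
44 174 -18.9 22.2 -26.6
48 176 -19.1 22.7 -26.5
52 285 -19.5 23.3 -26.7
56 640 -19.9 23.0 -26.6
60 181 -19.8 -3.0 -26.6
sp z -15 619 [46.2 57.6 61.9] -19.4 23.6
sp z 5 520 [45.7 50.1 61.6] -19.8 23.2
sp z 25 205 [46.3 58.9 61.8] -19.3 23.2
sp z 45 157 [47.  59.9 62.1] -19.7 23.1
sp z 65 136 [56.1 59.5 62.2] -19.5 23.4
sp z 85 77 [56.1 60.  62.2] -19.8 22.3
sp z 105 54 [55.8 58.7 62.3] -20.2 22.7
```

Wrist depth puts the held file upright, with its back plane 8.2° from tool x and its origin at about (-3.6, 0) in the tool frame. Next is the move over the box.

```bash
cat >> h.py <<'E'
def place(boxpt,off,da,flip=False):
    """tool xy,yaw so that a file held with origin at off=(x,y) in tool, back plane at da (rad, tool sense) stands at boxpt"""
    fy=BY+(np.pi if flip else 0); ty=fy+da
    o=np.array(off,float); o=np.array([o[0],-o[1]])
    return box2w(boxpt)-R2(ty)@o, ty
E
python3 - <<'E'
from h import *
xy,y=place((0,-12),(-3.6,0),np.radians(8.2)); print(xy,y,rel(xy,292,y))
E
```

```text
[557.37586456 -62.0206321 ] 0.5131268000863329 (array([205. , -69.4,  -3.2]), 0.64, 'now', array([ 537.6, -277.5,  288.6]), 1.153)
```

arm_command:
  plan:
    - [-0.7,0.02,-0.007,-0.006,0]
    - [-0.7,0.041,-0.0139,0,0]
    - [-0.7,0.041,-0.0139,0,0]
    - [-0.7,0.041,-0.0139,0,0]
    - [-0.7,0.041,-0.0139,0,0]
    - [-0.7,0.021,-0.0069,0,0]
    - [-0.7,0,0,0,0.16]
    - [-0.7,0,0,0,0.16]
    - [-0.7,0,0,0,0.16]
    - [-0.7,0,0,0,0.16]
    - [-0.7,0,0,0,0]
    - [-0.7,0,0,0,0]

```text
clock: 5.6
eef_pos: [557.5, -61.7, 296.4]
eef_rot: [-3.141, 0.0, 0.517]
wrist_force: [-0.2, -0.2, -3.6]
finger_gap: 31.2
finger_force: 39.7
```

```bash
cat >> h.py <<'E'
def heldfile(T,ztop=-26.5):
    """held file: hull corners of top near spine -> origin in tool, back angle"""
    top=T[(T[...,2]>ztop-6)&(T[...,2]<ztop+9)&(abs(T[...,1])<40)&(T[...,0]>20)&(T[...,0]<85)]
    return cv2.approxPolyDP(cv2.convexHull(top[:,:2].astype(np.float32)),1.5,True)[:,0].round(1).tolist()
def rim(W,lo=104,hi=116,r=110):
    m=(W[...,2]>lo)&(W[...,2]<hi)&(np.hypot(W[...,0]-BX[0],W[...,1]-BX[1])<r)
    return (W[m][:,:2]-BX)@R2(BY)
E
python3 - <<'E'
from h import *
c=eyes.camera('wrist'); s=manip.read_state(); np.save('w2.npy',c,allow_pickle=True)
cv2.imwrite('pics/w2.png',c['img'])
W=fish(c); T=toolframe(W,s); print(heldfile(T),s['eef_pos'],s['eef_rot'],s['finger_gap'])
q=rim(W); print(len(q))
h=cv2.convexHull(q.astype(np.float32)); print(cv2.approxPolyDP(h,3,True)[:,0].round(1).tolist())
xy,y=place((0,-12),(-3.6,0),np.radians(8.2)); print(rel(xy,132,y,s))
E
```

```text
[[62.5, -19.299999237060547], [56.0, 23.600000381469727], [20.100000381469727, 17.700000762939453], [20.399999618530273, -17.0]] [557.54473096 -61.85681624 296.39732266] [-3.14147486e+00  8.12168025e-05  5.16005092e-01] 30.85485817665219
1650
[[70.4000015258789, -65.19999694824219], [71.0999984741211, 67.19999694824219], [-68.0, 65.0], [-67.4000015258789, -10.199999809265137], [-50.20000076293945, -66.0]]
(array([-2.000e-01,  1.000e-01,  1.644e+02]), 0.003, 'now', array([557.5, -61.9, 296.4]), 0.516)
```

View pics/w2.png

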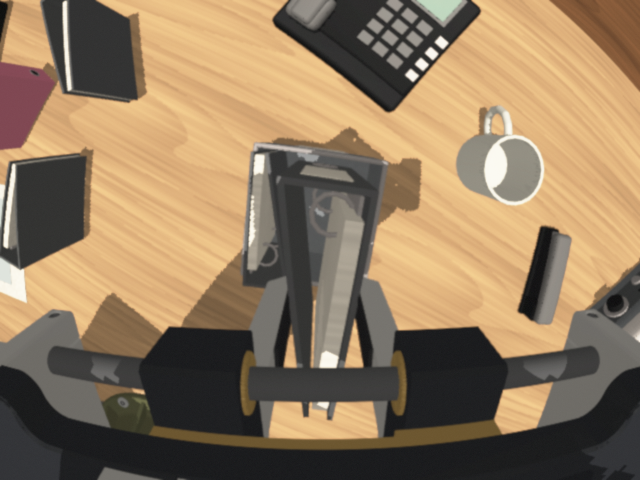

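The wrist view shows the file at (325,180)-(320,410) over the free part of the box. The packed file is at (262,200), clear of it. The wrist depth puts the box about 1.3 mm further along +x than the top view did, so I'll correct for that and lower in stages.

arm_command:
  plan:
    - [-0.7,0.0013,0,0.03,-0.009]
    - [-0.7,0,0,0.03,0]
    - [-0.7,0,0,0.015,0]
    - [-0.7,0,0,0.015,0]
    - [-0.7,0,0,0,0]

```text
clock: 6.28
eef_pos: [558.6, -61.5, 205.9]
eef_rot: [-3.141, 0.001, 0.522]
wrist_force: [0.3, -0.1, -3.6]
finger_gap: 31.2
finger_force: 39.7
```

arm_command:
  plan:
    - [-0.7,0,0,0.03,0]
    - [-0.7,0,0,0.03,0]
    - [-0.7,0,0,0.01,0]
    - [-0.7,0,0,0.004,0]
    - [-0.7,0,0,0,0]

```text
clock: 6.9
eef_pos: [559.2, -61.6, 133.5]
eef_rot: [3.141, -0.001, 0.522]
wrist_force: [-0.3, -0.1, -3.2]
finger_gap: 30.9
finger_force: 39.7
```

arm_command:
  plan:
    - [-0.7,0,0,0.003,0]
    - [-0.05,0,0,0,0]
    - [-0.05,0,0,0,0]
    - [-0.05,0,0,0,0]
    - [-0.05,0,0,-0.03,0]
    - [-0.05,0,0,-0.03,0]
    - [-0.3,0,0,-0.03,0.15]
    - [-1,0,0,0,0]
    - [-1,0,0,0,0]

```text
clock: 8.02
eef_pos: [558.5, -61.5, 218.6]
eef_rot: [-3.141, 0.001, 0.374]
wrist_force: [0.0, -0.4, -0.8]
finger_gap: 18.1
finger_force: 0.0
```

```bash
sed -i 's/^BX=.*/BX=np.array([551.1,-52.1]); BY=np.radians(21.5)/' h.py; python3 - <<'E'
from h import *
c=eyes.camera('wrist'); s=manip.read_state(); np.save('w3.npy',c,allow_pickle=True)
W=fish(c)
q=rim(W); h=cv2.convexHull(q.astype(np.float32)); print('rim',cv2.approxPolyDP(h,3,True)[:,0].round(1).tolist())
q=rim(W,148,165,100); 
for x0 in range(-70,71,10):
    t=q[(q[:,0]>=x0)&(q[:,0]<x0+10)][:,1]
    if len(t)>5:
        e=np.histogram(t,bins=np.arange(-70,72,4))[0]; print(x0,''.join('.' if k==0 else '#' if k>5 else '+' for k in e))
print(s['finger_gap'],s['wrist_force'])
print(rel(box2w((3,-45)),75,BY,s))
E
```

```text
rim [[69.4000015258789, 66.5], [-59.29999923706055, 50.79999923706055], [-69.80000305175781, 2.4000000953674316], [-67.4000015258789, -65.19999694824219], [68.30000305175781, -66.5999984741211]]
-70 ...........+..#+...................
-60 ...........#####.........+#+++##...
-50 ...........###.#+...........####...
-40 ...........###.##......+....####...
-30 ...........###..##.....#+....###+..
-20 ..........+###..##.....##....####..
-10 ..........####...##.....##...####..
0 ..........+###...##.....##...####..
10 ...........###....##.....##..####..
20 ..........####....##+....+##.####..
30 ..........####.....##.....##.####..
40 ..........####.....##+.....######..
50 ..........+#+.......##.....+#####..
60 ..........+###########......#####..
13.805158514111723 [ 0.67606008  0.0658651  -0.93601519]
(array([ -0. ,  33.7, 143.3]), -0.002, 'now', array([558.4, -61.5, 218.3]), 0.373)
```

arm_command:
  plan:
    - [-1,0,0.0337,0,0]
    - [-1,0,0,0.03,0]
    - [-1,0,0,0.04,0]
    - [-1,0,0,0.04,0]
    - [-1,0,0,0.033,0]
    - [-1,0,0,0,0]
    - [-1,0,-0.01,0,0]
    - [-1,0,-0.007,0,0]
    - [-1,0,-0.007,0,0]
    - [-1,0,-0.005,0,0]
    - [-1,0,0,0,0]

```text
clock: 9.45
eef_pos: [560.7, -65.6, 77.0]
eef_rot: [3.141, -0.001, 0.372]
wrist_force: [0.6, -1.1, 1.9]
finger_gap: 0.3
finger_force: 0.6
```

arm_command:
  plan:
    - [-1,0,-0.003,0,0]
    - [-1,0,-0.002,0,0]
    - [-1,0,-0.001,0,0]
    - [-1,0,0,0,0]

```text
clock: 9.95
eef_pos: [559.0, -62.1, 76.5]
eef_rot: [3.138, -0.001, 0.371]
wrist_force: [6.5, -15.4, -5.2]
finger_gap: 0.5
finger_force: 8.1
```

```bash
cat >> h.py <<'E'
def show(W):
    q=rim(W,147,165,100)
    for x0 in range(-70,71,10):
        t=q[(q[:,0]>=x0)&(q[:,0]<x0+10)][:,1]
        if len(t)>5:
            e=np.histogram(t,bins=np.arange(-70,72,3))[0]; print(x0,''.join('.' if k<2 else '#' if k>5 else '+' for k in e),t.min().round(1),t.max().round(1))
E
python3 - <<'E'
from h import *
s=manip.read_state(); print(w2box(s['eef_pos'][:2]),s['wrist_force'])
show(fish(eyes.camera('wrist')))
E
```

```text
[  3.66655087 -12.17740363] [  6.51941055 -15.35212544  -5.22536576]
-30 .................................###.....#####+ 28.8 69.1
-20 .................................####....###### 30.0 68.6
-10 .................................+###....+##### 31.6 68.7
0 ..................##...............##....#####. -13.8 67.7
10 ..................###....+.........####..###### -14.4 68.6
20 .........................#####......####.###### 5.9 68.7
30 .........................#####......####+###### 5.7 68.9
40 .........................#####.......########## 5.9 68.4
50 .........................###################### 5.8 69.0
60 .......................................+##.###+ 49.9 68.3
```

The push tipped the two files, with their tops leaning out over the +y rim. I'll back off and clamp the pair together from above instead: their outer faces are parallel and 60 mm apart. Then I'll set them at the wall.

arm_command:
  plan:
    - [-1,0,0.008,0,0]
    - [-1,0,0.006,0,0]
    - [-1,0,0,-0.04,0]
    - [-1,0,0,-0.04,0]
    - [-1,0,0,-0.04,0]
    - [-0.5,0,0,-0.03,0]
    - [0.5,0,-0.03,0,0]
    - [1,0,-0.028,0,0]
    - [1,0,0,0,0]

```text
clock: 11.12
eef_pos: [541.9, -18.1, 226.6]
eef_rot: [-3.141, 0.0, 0.374]
wrist_force: [0.2, 0.5, 0.2]
finger_gap: 37.2
finger_force: 0.0
```

```bash
python3 - <<'E'
from h import *
s=manip.read_state(); print(w2box(s['eef_pos'][:2]),s['wrist_force'],s['finger_gap'])
show(fish(eyes.camera('wrist'))); print(rel(box2w((0,32)),128,BY,s))
E
```

```text
[ 3.92316233 35.00685421] [0.21613808 0.53307814 0.15999551] 37.173739053896504
-70 ........................+###############+...... 4.1 51.2
-60 ........................+################...... 4.9 51.1
-50 .........................####.......#####...... 6.9 50.8
-40 ..........................###+......#####...... 9.7 51.2
-30 ...........................###......#####...... 11.9 51.2
-20 ....................#####...###.....#####...... -9.0 51.7
-10 ....................#####...####....#####...... -9.1 51.4
0 ....................#####....###....#####...... -8.9 51.3
10 ....................#####.....###...#####...... -9.1 51.1
20 ....................#####......###..#####...... -8.7 50.9
30 ....................#####......####.#####...... -9.3 51.4
40 ....................#####.......###.#####...... -9.2 51.3
50 ....................##+++++++++++########...... -9.4 51.2
60 ....................################...##...... -9.0 51.0
(array([-3.9,  3.1, 98.6]), -0.001, 'now', array([541.9, -18.1, 226.6]), 0.374)
```

Both files are upright and closed up: they span -9 to 51 mm, 60 mm in all. I'll clamp the pair, lift slightly, shift about 10 mm and lower.

arm_command:
  plan:
    - [1,-0.004,0.014,0,0]
    - [1,0,0,0,0]
    - [1,0,0,0.03,0]
    - [1,0,0,0.035,0]
    - [1,0,0,0.034,0]
    - [0.4,0,0,0,0]
    - [0.1,0,0,0,0]
    - [0,0,0,0,0]
    - [0,0,0,0,0]
    - [0,0,0,0,0]
  newtons: 40

```text
clock: 12.42
eef_pos: [544.1, -33.8, 128.6]
eef_rot: [3.141, -0.002, 0.372]
wrist_force: [-1.3, 1.1, 6.9]
finger_gap: 60.0
finger_force: 40.0
```

arm_command:
  plan:
    - [0,0,0,-0.006,0]
    - [0,0,-0.004,0,0]
    - [0,0,-0.004,0,0]
    - [0,0,-0.0025,0,0]
    - [0,0,0,0,0]

```text
clock: 13.05
eef_pos: [539.7, -23.8, 133.3]
eef_rot: [-3.141, 0.0, 0.372]
wrist_force: [-0.3, 1.4, -8.0]
finger_gap: 59.7
finger_force: 39.9
```

```bash
python3 - <<'E'
from h import *
s=manip.read_state(); print(w2box(s['eef_pos'][:2]),s['wrist_force'],s['finger_gap'])
W=fish(eyes.camera('wrist'));show(W)
q=rim(W,147,170,100); t=q[(abs(q[:,0])<55)]; print(np.percentile(t[:,1],[1,99]))
E
```

```text
[-0.23314684 30.4647332 ] [-0.29376452  1.43736654 -8.00000606] 59.65352247091915
-70 .......................##++#################... 0.3 60.5
-60 .......................#####################... 0.4 60.6
-40 .......................+####.##+.......####.... 0.4 58.3
-30 .......................#####..###......#####... 0.2 60.4
-20 .......................#####..+###.....#####... 0.0 60.4
-10 .......................#####...####....#####... -0.1 60.9
0 ...................#########....####...######## -11.6 72.2
10 .......................#####.....###...#####... 0.2 71.3
20 .......................#####......###..#####... -0.2 60.5
30 .......................#####......####.#####... -0.2 60.4
40 .......................#####.......#########... -0.2 60.4
50 .......................#####################... -0.1 60.4
60 .......................################++###... 0.1 60.0
[-7.77423902 68.61648146]
```

arm_command:
  plan:
    - [0,0,-0.002,0,0]
    - [0,0,0,0.006,0]
    - [0,0,0,0.002,0]
    - [0,0,0,0,0]
    - [0.5,0,0,0,0]
    - [0.7,0,0,0,0]
    - [0.7,0,0,-0.04,0]
    - [0.7,0,0,-0.04,0]
    - [1,0,0,-0.04,0]
    - [1,0,0,0,0]

```text
clock: 14.35
eef_pos: [540.2, -22.3, 248.2]
eef_rot: [3.139, -0.005, 0.372]
wrist_force: [-0.0, -0.6, 0.6]
finger_gap: 93.6
finger_force: 0.0
```

```bash
python3 - <<'E'
from h import *
s=manip.read_state(); print(w2box(s['eef_pos'][:2]),s['wrist_force'],s['finger_gap'])
W=fish(eyes.camera('wrist'));show(W)
c=eyes.camera('top');Wt=cloud(c);
o,a,sz=measure(Wt,(270,350,180,235),138,160); print('B',o,np.degrees(a),sz)
print(rel(np.array([384,271.6]),250,a+HB-np.pi-.02,s), 'bounds other choice',rel(np.array([384,271.6]),250,a+HB,s)[1], s['joints'])
E
```

```text
[ 0.78423629 31.73284059] [-0.00601529 -0.63071065  0.58988413] 93.6136639964703
-70 ........................+#+.############++##+.. 3.6 63.7
-60 ........................#####################.. 3.1 63.6
-50 ........................#####+##+.......#####.. 3.2 63.2
-40 ........................#####.###+......#####.. 3.0 63.2
-30 ........................####...###......#####.. 2.9 63.1
-20 ........................#####..+###.....#####.. 3.2 62.7
-10 ........................#####...####....#####.. 3.5 62.4
0 ........................#####....###....#####.. 3.0 63.7
10 ........................#####.....###...#####.. 3.2 62.5
20 ........................####+......###..#####.. 3.4 62.2
30 ........................####.......###+.#####.. 2.7 62.7
40 ........................####........###.#####.. 2.9 62.5
50 ........................##+++++++.+++########.. 2.3 62.7
60 ........................################...##.. 2.3 62.9
B [389.36215632 271.11992873] -171.63511562347412 [125.3  44.2]
(array([ -38.7, -330.5,   -2.7]), 0.136, 'now', array([540.2, -22.3, 248.2]), 0.372) bounds other choice -3.026 [-1.09024501e-01  2.45885626e-01  1.48975374e+00  8.59508952e-05
  1.40063854e+00  1.08994602e+00]
```

Both files now sit flush at the +y wall. File B goes to slot 3, gripped with the camera on the fore-edge side.

arm_command:
  plan:
    - [1,-0.003,-0.0205,0,0]
    - [1,-0.0051,-0.0443,0,0]
    - [1,-0.0051,-0.0443,0,0]
    - [1,-0.0051,-0.0443,0,0]
    - [1,-0.0051,-0.0443,0,0]
    - [1,-0.0051,-0.0443,0,0]
    - [1,-0.0051,-0.0443,0,0]
    - [1,-0.0051,-0.0443,0,0]
    - [1,0,0,0,0.112]
    - [1,0,0,0,0]

```text
clock: 15.7
eef_pos: [381.8, 272.2, 244.6]
eef_rot: [3.141, 0.001, 0.262]
wrist_force: [0.4, 0.2, -0.4]
finger_gap: 94.0
finger_force: 0.0
```

```bash
python3 - <<'E'
from h import *
s=manip.read_state(); c=eyes.camera('wrist'); T=toolframe(fish(c),s)
t=T[(T[...,2]>248-158)&(T[...,2]<248-142)&(abs(T[...,1])<35)&(abs(T[...,0])<85)]
for x0 in range(-75,80,10):
    q=t[(t[:,0]>=x0)&(t[:,0]<x0+10)]
    if len(q)>3: print(x0,len(q),q[:,1].min().round(1),q[:,1].max().round(1))
print(t[:,0].min(),t[:,0].max(),s['eef_pos'])
E
```

```text
-65 15 13.2 23.0
-55 513 -20.1 22.9
-45 112 -19.1 21.8
-35 222 -18.1 20.9
-25 220 -16.3 20.6
-15 232 -14.6 19.6
-5 245 -13.6 18.6
5 259 -12.0 17.7
15 254 -10.4 17.6
25 268 -9.6 16.7
35 265 -8.0 15.1
45 257 -6.4 14.3
55 262 -5.0 13.5
65 143 -3.5 12.9
-56.21250281974325 72.972715305693 [381.81484897 272.22611128 244.63476891]
```

arm_command:
  plan:
    - [1,0.003,0.0025,0.03,0.027]
    - [0.6,0,0,0.045,0]
    - [0.4,0,0,0.0445,0]
    - [0,0,0,0,0]
    - [-0.5,0,0,0,0]
    - [-0.6,0,0,0,0]
    - [-0.7,0,0,0,0]
    - [-0.7,0,0,0,0]
    - [-0.7,0,0,0,0]

```text
clock: 16.88
eef_pos: [386.8, 270.4, 126.7]
eef_rot: [-3.141, -0.001, 0.233]
wrist_force: [-0.7, 0.9, 6.3]
finger_gap: 31.7
finger_force: 39.7
```

arm_command:
  plan:
    - [-0.7,0,0,-0.02,0]
    - [-0.7,0,0,-0.04,0]
    - [-0.7,0,0,-0.04,0]
    - [-0.7,0,0,-0.04,0]
    - [-0.7,0,0,-0.03,0]
    - [-0.7,0,0,0,0]

```text
clock: 17.62
eef_pos: [386.9, 270.3, 297.2]
eef_rot: [-3.141, -0.003, 0.233]
wrist_force: [1.0, -0.0, -2.3]
finger_gap: 31.7
finger_force: 39.8
```

```bash
cat >> h.py <<'E'
def held(T,zt,x0=15,x1=85):
    """edge lines of held file's top: fits y_min(x), y_max(x), end x"""
    t=T[(T[...,2]>zt-7)&(T[...,2]<zt+7)&(abs(T[...,1])<40)&(T[...,0]>x0)&(T[...,0]<x1)]
    b=np.floor(t[:,0]/3); L=[];H=[]
    xe=np.percentile(t[:,0],99.7)
    for k in np.unique(b):
        if k*3+3>xe-7: continue
        q=t[b==k]; L.append((k*3+1.5,np.percentile(q[:,1],1))); H.append((k*3+1.5,np.percentile(q[:,1],99)))
    f=lambda a:np.polyfit(*np.array(a).T,1)
    h=cv2.approxPolyDP(cv2.convexHull(t[:,:2].astype(np.float32)),1.5,True)[:,0].round(1).tolist()
    l,hh=f(L),f(H); return 'lo deg,y0',np.degrees(np.arctan(l[0])).round(2),l[1].round(2),'hi',np.degrees(np.arctan(hh[0])).round(2),hh[1].round(2),'hull',h,'z',np.percentile(t[:,2],[5,50]).round(1)
E
python3 - <<'E'
from h import *
s=manip.read_state(); print(s['eef_pos'],s['finger_gap'],s['wrist_force'])
T=toolframe(fish(eyes.camera('wrist')),s); print(held(T,-26))
E
```

```text
[386.90990339 270.34608933 297.21297295] 31.725989373302134 [ 0.99591441 -0.03278897 -2.34038965]
('lo deg,y0', np.float64(5.95), np.float64(-14.93), 'hi', np.float64(-5.98), np.float64(15.11), 'hull', [[68.69999694824219, -7.400000095367432], [67.0, 8.100000381469727], [15.0, 12.699999809265137], [15.800000190734863, -13.300000190734863]], 'z', array([-25.5, -20.7]))
```

```bash
python3 - <<'E'
from h import *
xy,y=place((0,-15),(5.0,.56),np.radians(6.2)); print(xy,y,rel(xy,292,y))
E
```

```text
[551.91023873 -67.88465332] 0.4834562028024293 (array([ 83. , 367. ,   3.4]), -0.251, 'now', array([386.5, 270.1, 295.4]), 0.233)
```

arm_command:
  plan:
    - [-0.7,0.0045,0.02,0,0]
    - [-0.7,0.0095,0.042,0,0]
    - [-0.7,0.0095,0.042,0,0]
    - [-0.7,0.0095,0.042,0,0]
    - [-0.7,0.0095,0.042,0,0]
    - [-0.7,0.0095,0.042,0,0]
    - [-0.7,0.0095,0.042,0,0]
    - [-0.7,0.0095,0.042,0,0]
    - [-0.7,0.0095,0.042,0,0]
    - [-0.7,0.0025,0.011,0,0]
    - [-0.7,0,0,0,-0.125]
    - [-0.7,0,0,0,-0.126]
    - [-0.7,0,0,0,0]
    - [-0.7,0,0,0,0]

```text
clock: 19.42
eef_pos: [551.7, -67.4, 295.3]
eef_rot: [-3.141, 0.001, 0.481]
wrist_force: [0.1, 0.1, -2.5]
finger_gap: 31.6
finger_force: 39.8
```

```bash
python3 - <<'E'
from h import *
s=manip.read_state(); W=fish(eyes.camera('wrist')); T=toolframe(W,s); print(held(T,-26),s['finger_gap'])
q=rim(W); h=cv2.convexHull(q.astype(np.float32)); print('rim',cv2.approxPolyDP(h,3,True)[:,0].round(1).tolist()); show(W)
xy,y=place((0,-15),(5.0,.56),np.radians(6.2)); print(rel(xy,200,y,s))
E
```

```text
('lo deg,y0', np.float64(5.76), np.float64(-14.8), 'hi', np.float64(-5.91), np.float64(15.01), 'hull', [[68.69999694824219, -7.400000095367432], [66.9000015258789, 8.100000381469727], [15.300000190734863, 12.600000381469727], [15.199999809265137, -13.399999618530273]], 'z', array([-25.5, -20.8])) 31.584876461651756
rim [[70.9000015258789, 65.30000305175781], [-59.400001525878906, 57.599998474121094], [-69.80000305175781, -28.799999237060547], [-66.30000305175781, -53.0], [-59.79999923706055, -64.4000015258789], [69.5, -65.5]]
-70 ..................................#####+####+.. 31.3 62.7
-60 ..........................##+###+############.. 8.3 64.0
-50 ..........................######+.......#####.. 8.3 63.5
-40 ..........................###.###+......#####.. 8.5 63.7
-30 ..........................###..###......#####.. 8.4 63.3
-20 ..........................###..+###.....#####.. 8.5 63.6
-10 ..........................###...###+....#####.. 8.5 63.2
0 ..........................##+....###+...#####.. 8.6 63.0
10 ..........................##+.....###...#####.. 8.7 63.1
20 ..........................##+.....####..#####.. 8.6 63.0
30 ..........................###......###+.#####.. 7.9 63.3
40 ..........................###.......###.#####.. 8.0 62.7
50 ........................+#+++++++++.+########.. 2.7 63.0
60 ........................################...##.. 2.7 63.5
(array([ 0. ,  0.5, 95.3]), -0.002, 'now', array([551.7, -67.4, 295.3]), 0.481)
```

arm_command:
  plan:
    - [-0.7,0,0.0005,0.03,0]
    - [-0.7,0,0,0.03,0]
    - [-0.7,0,0,0.015,0]
    - [-0.7,0,0,0.015,0]
    - [-0.7,0,0,0,0]

```text
clock: 20.1
eef_pos: [552.0, -68.2, 205.4]
eef_rot: [-3.141, 0.001, 0.483]
wrist_force: [0.2, -0.2, -3.2]
finger_gap: 31.2
finger_force: 39.8
```

arm_command:
  plan:
    - [-0.7,0,0,0.02,0]
    - [-0.7,0,0,0.02,0]
    - [-0.7,0,0,0.005,0]
    - [-0.7,0,0,0,0]

```text
clock: 20.6
eef_pos: [552.5, -68.3, 161.7]
eef_rot: [3.141, -0.001, 0.484]
wrist_force: [-0.9, 0.4, -2.8]
finger_gap: 31.4
finger_force: 39.8
```

arm_command:
  plan:
    - [-0.7,0,0,0.003,0]
    - [-0.7,0,0,0,0]
    - [0.1,0,0,0,0]
    - [0.1,0,0,0,0]
    - [0.1,0,0,0,0]
    - [0.1,0,0,-0.03,0]
    - [0.1,0,0,-0.03,0]
    - [0.1,0,0,-0.03,0]
    - [-0.5,0,0,0,0.11]
    - [-1,0,0,0,0]
    - [-1,0,0,0,0]

```text
clock: 21.98
eef_pos: [552.0, -68.3, 247.6]
eef_rot: [-3.141, 0.001, 0.376]
wrist_force: [-0.6, -0.0, -0.1]
finger_gap: 25.3
finger_force: 0.0
```

```bash
cat >> h.py <<'E'
def tops(W,lo=125,hi=190):
    q=W[(W[...,2]>lo)&(W[...,2]<hi)]; b=(q[:,:2]-BX)@R2(BY)
    for y0 in range(-65,66,8):
        r=[]
        for x0 in range(-66,66,22):
            k=(b[:,0]>=x0)&(b[:,0]<x0+22)&(b[:,1]>=y0)&(b[:,1]<y0+8); r.append(int(np.percentile(q[k,2],95)) if k.sum()>5 else 0)
        print(y0,r)
E
python3 - <<'E'
from h import *
s=manip.read_state(); c=eyes.camera('wrist'); cv2.imwrite('pics/w4.png',c['img']); W=fish(c); show(W); tops(W)
print(s['finger_gap'],w2box(s['eef_pos'][:2]),s['eef_pos'])
E
```

```text
-70 ...........+###########+#.........##########+.. -35.0 63.4
-60 ...........##############.........###########.. -35.5 63.2
-50 ...................######......++.......#####.. -11.5 63.5
-40 ...........#.......#########+.###+......#####.. -36.7 63.7
-30 ...........##......##########..###......#####.. -36.4 63.4
-20 ............##.....##########..####.....#####.. -33.3 63.1
-10 .............##....##########...###+....#####.. -31.5 63.0
0 .............+#+...#########.....###+...#####.. -28.4 62.8
10 ..............##+..##########.....###...#####.. -26.3 63.0
20 ...............##..##########.....####..#####.. -23.7 63.2
30 ................##.#########+......###+.#####.. -21.4 63.6
40 .................##.########........###.#####.. -19.2 63.1
50 .................#########++..++++++#########.. -17.0 63.1
60 ..................+#...#################..+##.. -14.0 63.1
-65 [0, 0, 0, 0, 0, 0]
-57 [0, 0, 0, 0, 0, 0]
-49 [0, 0, 0, 0, 0, 0]
-41 [156, 156, 156, 0, 0, 0]
-33 [156, 0, 156, 156, 0, 0]
-25 [155, 0, 0, 156, 156, 155]
-17 [155, 151, 151, 151, 155, 156]
-9 [156, 155, 155, 155, 154, 151]
-1 [156, 156, 156, 156, 156, 156]
7 [0, 151, 151, 151, 151, 156]
15 [0, 152, 0, 0, 0, 156]
23 [0, 156, 156, 155, 0, 156]
31 [155, 0, 156, 156, 156, 156]
39 [155, 0, 0, 156, 156, 156]
47 [155, 151, 151, 151, 151, 155]
55 [156, 156, 156, 156, 156, 156]
63 [156, 156, 0, 0, 155, 0]
25.309217455528483 [ -5.0458134  -15.38258029] [552.04302111 -68.26151975 247.56500889]
```

View pics/w4.png

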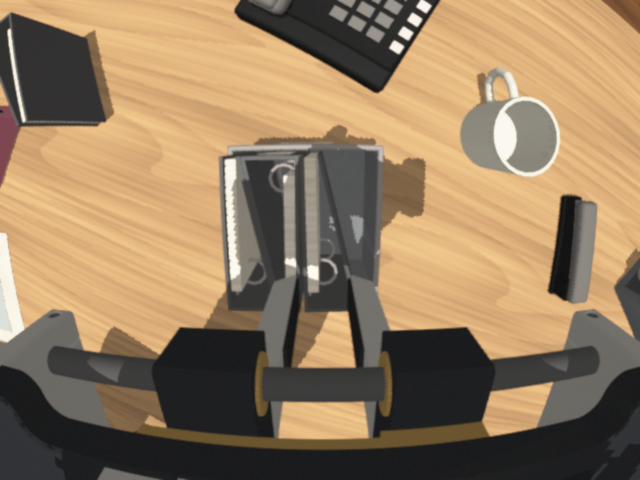

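The three files are in, fully down and closed up: all tops read 155-156 mm. Slot 3's free face runs from -36 to -14 mm. Now the last file, A.

```bash
python3 - <<'E'
from h import *
print(rel([603.2,284.1],250,.78))
E
```

```text
(array([ 176.9, -309. ,   -2.4]), -0.404, 'now', array([552.1, -68.3, 247.6]), 0.376)
```

arm_command:
  plan:
    - [0,0.01,-0.0175,0,0]
    - [1,0.0209,-0.0364,0,0]
    - [1,0.0209,-0.0364,0,0]
    - [1,0.0209,-0.0364,0,0]
    - [1,0.0209,-0.0364,0,0]
    - [1,0.0209,-0.0364,0,0]
    - [1,0.0209,-0.0364,0,0]
    - [1,0.0209,-0.0364,0,0]
    - [1,0.0209,-0.0364,0,0]
    - [1,0,0,0,-0.135]
    - [1,0,0,0,-0.135]
    - [1,0,0,0,-0.134]
    - [1,0,0,0,0]

```text
clock: 23.65
eef_pos: [603.9, 285.0, 247.7]
eef_rot: [-3.141, 0.0, 0.778]
wrist_force: [-0.5, 0.0, 0.1]
finger_gap: 94.0
finger_force: 0.0
```

```bash
python3 - <<'E'
from h import *
s=manip.read_state(); z=s['eef_pos'][2]; T=toolframe(fish(eyes.camera('wrist')),s)
t=T[(T[...,2]>z-158)&(T[...,2]<z-142)&(abs(T[...,1])<35)&(abs(T[...,0])<85)]
for x0 in range(-75,80,10):
    q=t[(t[:,0]>=x0)&(t[:,0]<x0+10)]
    if len(q)>3: print(x0,len(q),q[:,1].min().round(1),q[:,1].max().round(1))
print(t[:,0].min(),t[:,0].max(),s['eef_pos'],s['eef_rot'])
E
```

```text
-75 23 -7.4 7.6
-65 188 -8.2 8.3
-55 223 -9.8 10.7
-45 243 -11.2 11.3
-35 233 -11.9 12.0
-25 223 -13.3 13.4
-15 241 -14.0 14.1
-5 242 -16.2 16.3
5 272 -16.9 16.9
15 281 -18.0 17.6
25 282 -18.9 18.9
35 242 -20.1 19.6
45 138 -20.9 21.0
55 294 -21.5 21.2
-68.08607382016248 61.43916260914068 [603.88183016 284.96192532 247.6979479 ] [-3.14130644e+00  3.01476643e-04  7.78234121e-01]
```

arm_command:
  plan:
    - [1,0,0,0.03,0]
    - [0.6,0,0,0.045,0]
    - [0.4,0,0,0.043,0]
    - [0,0,0,0,0]
    - [-0.5,0,0,0,0]
    - [-0.6,0,0,0,0]
    - [-0.7,0,0,0,0]
    - [-0.7,0,0,0,0]
    - [-0.7,0,0,0,0]

```text
clock: 24.82
eef_pos: [604.6, 284.0, 130.8]
eef_rot: [3.141, -0.001, 0.778]
wrist_force: [-1.1, -0.1, 4.9]
finger_gap: 31.2
finger_force: 39.8
```

arm_command:
  plan:
    - [-0.7,0,0,-0.02,0]
    - [-0.7,0,0,-0.04,0]
    - [-0.7,0,0,-0.04,0]
    - [-0.7,0,0,-0.04,0]
    - [-0.7,0,0,-0.03,0]
    - [-0.7,0,0,0,0]

```text
clock: 25.58
eef_pos: [604.8, 283.9, 301.4]
eef_rot: [3.14, -0.003, 0.778]
wrist_force: [0.1, -0.2, -4.2]
finger_gap: 31.2
finger_force: 39.7
```

```bash
python3 - <<'E'
from h import *
s=manip.read_state(); print(s['eef_pos'],s['finger_gap'],s['wrist_force'])
T=toolframe(fish(eyes.camera('wrist')),s); print(held(T,-22))
p=T[(abs(T[...,1])<30)&(T[...,0]>45)&(T[...,0]<90)&(T[...,2]>-10)&(T[...,2]<140)]
for z0 in range(-10,120,30):
    q=p[(p[:,2]>=z0)&(p[:,2]<z0+30)]; print(z0,np.percentile(q[:,0],[95,99]).round(1),q[:,1].min().round(1),q[:,1].max().round(1))
print(rel(*(lambda a:(a[0],300,a[1]))(place((0,-45.5),(-4,0),np.radians(6.3)))))
E
```

```text
[604.81190944 283.91564471 301.39517235] 31.16122886639379 [ 0.13052354 -0.23602066 -4.16173859]
('lo deg,y0', np.float64(-6.78), np.float64(-14.9), 'hi', np.float64(6.64), np.float64(15.08), 'hull', [[61.5, -21.5], [56.599998474121094, 21.600000381469727], [15.5, 17.0], [15.199999809265137, -16.600000381469727]], 'z', array([-21.7, -20.2]))
-10 [60.9 61.2] -21.6 21.2
20 [61.  61.2] -22.1 21.4
50 [61.1 61.5] -21.9 20.7
80 [61.3 61.6] -22.3 20.2
110 [61.4 61.6] -22.2 20.3
(array([-287.6,  244.9,   -0.8]), 0.293, 'now', array([604.4, 283.7, 299.1]), 0.778)
```

```bash
python3 - <<'E'
from h import *
print(rel(*(lambda a:(a[0],300,a[1]))(place((0,-45.3),(-3.8,0),np.radians(6.5)))))
E
```

```text
(array([-287.7,  244.7,   -0.8]), 0.289, 'now', array([604.4, 283.7, 299.1]), 0.778)
```

arm_command:
  plan:
    - [-0.7,-0.015,0.0127,-0.004,0]
    - [-0.7,-0.0303,0.0258,0,0]
    - [-0.7,-0.0303,0.0258,0,0]
    - [-0.7,-0.0303,0.0258,0,0]
    - [-0.7,-0.0303,0.0258,0,0]
    - [-0.7,-0.0303,0.0258,0,0]
    - [-0.7,-0.0303,0.0258,0,0]
    - [-0.7,-0.0303,0.0258,0,0]
    - [-0.7,-0.0303,0.0258,0,0]
    - [-0.7,-0.0303,0.0258,0,0]
    - [-0.7,0,0,0,0.145]
    - [-0.7,0,0,0,0.144]
    - [-0.7,0,0,0,0]
    - [-0.7,0,0,0,0]

```text
clock: 27.38
eef_pos: [570.9, -92.8, 303.4]
eef_rot: [-3.141, 0.001, 0.492]
wrist_force: [0.2, 0.2, -4.2]
finger_gap: 30.8
finger_force: 39.7
```

```bash
python3 - <<'E'
from h import *
s=manip.read_state(); W=fish(eyes.camera('wrist')); T=toolframe(W,s); print(held(T,-22),s['finger_gap'])
q=rim(W); h=cv2.convexHull(q.astype(np.float32)); print('rim',cv2.approxPolyDP(h,3,True)[:,0].round(1).tolist()); show(W)
print(rel(*(lambda a:(a[0],300,a[1]))(place((0,-45.3),(-3.8,0),np.radians(6.5))),s))
E
```

```text
('lo deg,y0', np.float64(-6.89), np.float64(-14.77), 'hi', np.float64(6.55), np.float64(15.19), 'hull', [[61.400001525878906, -21.600000381469727], [56.70000076293945, 21.600000381469727], [15.399999618530273, 17.100000381469727], [15.199999809265137, -16.600000381469727]], 'z', array([-21.7, -20.2])) 30.777968910443096
rim [[69.30000305175781, 66.19999694824219], [-60.0, 60.0], [-68.19999694824219, -49.29999923706055], [68.4000015258789, -66.69999694824219]]
-70 ........................##.+###+##+#########+.. 2.6 62.7
-60 ......................#+#####################.. -3.2 63.0
-50 ...................#########+###........#####.. -12.0 63.2
-40 ...................#########+.###.......#####.. -11.8 62.3
-30 ...................+#########..###......#####.. -11.0 62.6
-20 ....................+#######+..####.....#####.. -7.3 63.2
-10 .....................#######+...###+....####+.. -5.6 62.7
0 ......................######+....###+...#####.. -3.8 63.0
10 ......................+######....+###...#####.. -1.6 63.3
20 .......................######.....####..#####.. 0.4 62.9
30 ........................#####......###+.#####.. 2.9 63.2
40 ......................+#####........###+#####.. -1.9 62.8
50 ....................######++++++++..+########.. -9.6 63.2
60 ..................+#++.################+.++#+.. -14.0 62.6
(array([ 0.3, -0.2,  3.4]), 0.003, 'now', array([570.9, -92.8, 303.4]), 0.492)
```

arm_command:
  plan:
    - [-0.7,0.0003,0,0.02,0]
    - [-0.7,0,0,0.02,0]
    - [-0.7,0,0,0.015,0]
    - [-0.7,0,0,0.01,0]
    - [-0.7,0,0,0.008,0]
    - [-0.7,0,0,0,0]

```text
clock: 28.18
eef_pos: [571.5, -92.4, 230.6]
eef_rot: [-3.141, 0.0, 0.489]
wrist_force: [0.0, 0.1, -2.7]
finger_gap: 31.6
finger_force: 39.7
```

Entered the rim freely; continuing down.

arm_command:
  plan:
    - [-0.7,0,0,0.015,0]
    - [-0.7,0,0,0.015,0]
    - [-0.7,0,0,0.015,0]
    - [-0.7,0,0,0.015,0]
    - [-0.7,0,0,0.01,0]
    - [-0.7,0,0,0,0]

```text
clock: 28.92
eef_pos: [571.3, -92.3, 160.1]
eef_rot: [-3.141, 0.001, 0.489]
wrist_force: [-0.5, 0.8, -3.8]
finger_gap: 31.1
finger_force: 39.7
```

arm_command:
  plan:
    - [-0.7,0,0,0.002,0]
    - [-0.7,0,0,0,0]
    - [0.1,0,0,0,0]
    - [0.1,0,0,0,0]
    - [0.1,0,0,0,0]
    - [0.1,0,0,-0.03,0]
    - [0.1,0,0,-0.03,0]
    - [0.1,0,0,-0.04,0]
    - [0,0,0,0,0]

```text
clock: 30.05
eef_pos: [572.5, -92.6, 262.2]
eef_rot: [3.138, -0.004, 0.489]
wrist_force: [0.8, 0.8, -0.1]
finger_gap: 47.9
finger_force: 0.0
```

```bash
python3 - <<'E'
from h import *
s=manip.read_state(); c=eyes.camera('wrist'); cv2.imwrite('pics/w5.png',c['img']); W=fish(c); show(W); tops(W)
print(w2box(s['eef_pos'][:2]),s['eef_pos'])
E
```

```text
-70 ....+...##########+...........###########+##+.. -58.8 62.7
-60 ...################..........################.. -59.0 63.5
-50 ...#########...............######.......#####.. -58.8 63.4
-40 ...#####.+##+......+#########.###+......#####.. -59.5 63.4
-30 ...#####..###+.....##########..###......#####.. -59.3 63.0
-20 ...#####...###.....##########..+###.....#####.. -59.1 62.8
-10 ...#####....###....##########...###+....#####.. -59.1 63.0
0 ...#####....####...##########....###....#####.. -58.8 63.2
10 ...#####.....###...##########.....###...#####.. -58.7 62.6
20 ...#####......###..##########.....####..#####.. -58.5 63.1
30 ...#####.......###.#########+......###+.#####.. -59.1 63.4
40 ...#####.......+############+.......###.#####.. -59.1 63.1
50 ...##...+.++.+.+##########+++++.#+++#########.. -58.8 62.9
60 ...+################..##################...#+.. -58.5 62.6
-65 [156, 156, 156, 156, 156, 156]
-57 [155, 155, 155, 155, 155, 156]
-49 [156, 151, 151, 151, 151, 156]
-41 [156, 156, 156, 0, 0, 156]
-33 [156, 156, 156, 156, 155, 156]
-25 [156, 0, 0, 156, 156, 156]
-17 [155, 150, 151, 151, 155, 156]
-9 [0, 155, 155, 155, 155, 153]
-1 [0, 156, 156, 156, 156, 156]
7 [151, 151, 151, 151, 151, 156]
15 [156, 155, 0, 0, 0, 156]
23 [156, 156, 156, 154, 0, 156]
31 [155, 0, 156, 156, 156, 156]
39 [155, 0, 0, 155, 156, 156]
47 [155, 151, 151, 151, 151, 155]
55 [155, 156, 156, 156, 156, 156]
63 [155, 155, 0, 0, 155, 0]
[  5.05241821 -45.51923206] [572.48371306 -92.60017571 262.20454131]
```

View pics/w5.png

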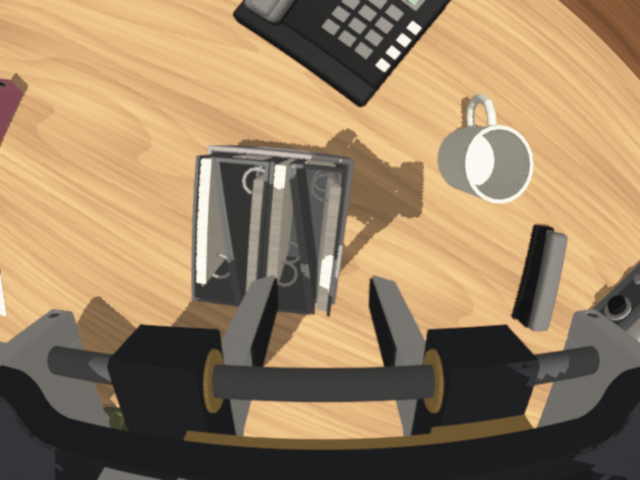

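All four files stand in the box at about (275,230), alternating, with tops level at 155-156 mm and the row spanning -59 to 63 mm. The gripper is clear, so I'm handing in.

```bash
python3 -c "
from cell import ticket; print(ticket.sign_off())"
```

```text
the job is handed in; nothing more can be done
None
```

I packed all three loose ring files next to the packed one, alternating spine and fore edge, and handed the job in at about 30 s. My last wrist-camera check showed all four upright with tops level at 155–156 mm; the phone, mug and stapler were not touched, and the sign-off returned no verdict.

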